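Push the strays back into the paint row

TASK

On the paint bench a round jar and a square tin have been left standing out of the row. With the fingertips, gently push each one straight back along the table into the gap behind it until it touches the wooden rail, the tin with a flat side flush against the rail. Do not pinch, lift, tip or flick them, and leave the three bottles in the row and the mixing cup where they stand.

Things in the scene. Friction and masses are not known exactly. Their poses are not given: they have to be found in the camera images.
- rack: Dark wooden stop rail fixed on the bench, 390 (y) x 18 (x) x 30 mm high. Origin: centre of its underside; x points away from the robot, square to the rail; the face to push against is at x = -9 mm. End cheeks at y = +-200 mm, 20 mm high, reach to x = -49 mm. Places at y = -150, -75, 0, 75, 150 mm: bottles at -150, 0, 150; the gaps at -75 and 75 await jar and tin. Bench flat.
- jar: Round white jar, black lid: body 40 mm in diameter, 40 mm high; lid 36 mm wide; 56 mm tall in all; 60 to 130 g. Starts 55 to 115 mm from home towards the robot, before one gap (within 12 mm sideways). Origin: centre of its underside, z up. Home when its side touches the rail (centre at x = -29 mm of the rail).
- tin: Square bare-metal tin, 44 x 44 x 42 mm high, black cap, 56 mm tall in all; 75 to 155 g. Starts 55 to 115 mm from home towards the robot, before the other gap (within 12 mm sideways), turned up to 0.4 rad. Origin: centre of its underside, z up, x and y square to its sides. Home when a flat side lies on the rail (centre at rail x = -31 mm). Pushed in askew it can jam.
- bottle_a: White plastic paint bottle, straight black cap 24 mm wide; 36 mm in diameter, 62 mm tall, about 100 g. One of three standing in line close to the rail (their places along the rail vary, about 150 mm apart); leave it alone. Origin: centre of its underside.
- bottle_b: White plastic paint bottle, broad black lid 34 mm wide; 36 mm in diameter, 58 mm tall, about 100 g. One of three standing in line close to the rail (their places along the rail vary, about 150 mm apart); leave it alone. Origin: centre of its underside.
- bottle_c: White plastic paint bottle, pointed grey cap; 36 mm in diameter, 64 mm tall, about 100 g. One of three standing in line close to the rail (their places along the rail vary, about 150 mm apart); leave it alone. Origin: centre of its underside.
- cup: Small empty grey mixing cup, 44 mm across its rim, 38 mm high, about 50 g, standing before the middle of the row between the jar's and the tin's paths; leave it alone. Origin: centre of its underside.
Things that resemble listed ones, but are neither listed nor needed, are in the scene too. Leave any blue look-alike of the jar alone. Leave any yellow look-alike of the tin alone.

How it is judged:
At the end, for the whole second after the job is handed in: Jar and tin stand upright and at rest on the bench in the two gaps (within 30 mm along the rail of the gap's middle), each within 4 mm of touching the rail, the tin's flat side within 0.12 rad of the rail; the bottles and the cup still stand within 12 mm of where they were (x of jar in the frame of rack between -0.033 and -0.022 m and x of tin in the frame of rack between -0.0355 and -0.025 m and (angle between the x axis of tin and the x axis of rack, either way round below 0.12 rad or angle between the y axis of tin and the x axis of rack, either way round below 0.12 rad) and ((y of jar in the frame of rack between 0.045 and 0.105 m and y of tin in the frame of rack between -0.105 and -0.045 m) or (y of jar in the frame of rack between -0.105 and -0.045 m and y of tin in the frame of rack between 0.045 and 0.105 m)) and height (world z) of each of jar, tin below 0.005 m and angle between each of jar, tin's own z axis and vertical below 0.08 rad and linear speed of each of jar, tin below 0.02 m/s and angle between each of bottle_a, bottle_b, bottle_c, cup's own z axis and vertical below 0.1 rad and distance of each of bottle_a, bottle_b, bottle_c, cup from where it was at the start of the episode below 0.012 m).
It fails at once if the jar or the tin is lifted off the bench (height (world z) of any of jar, tin above 0.006 m).
It fails at once if the jar or the tin is tipped (angle between any of jar, tin's own z axis and vertical above 0.25 rad).
It fails at once if the jar or the tin is flicked (faster than 0.5 m/s) (linear speed of any of jar, tin above 0.5 m/s).
It fails at once if the jar or the tin is pinched or rammed (finger force over 35 N) (contact force between the fingers and jar above 35 N or contact force between the fingers and tin above 35 N).
It fails at once if a bottle of the row or the mixing cup is moved by more than 12 mm or tipped (distance of any of bottle_a, bottle_b, bottle_c, cup from where it was at the start of the episode above 0.012 m or angle between any of bottle_a, bottle_b, bottle_c, cup's own z axis and vertical above 0.25 rad).
It also fails if it takes over 51 s, if anything falls off the work surface, if the arm or the gripper's body presses on something with over 40 N, if the wrist force passes 120 N, or if a joint passes its speed limit or range.

ROBOT

A 6-joint arm with a two-finger parallel gripper is mounted at the origin on the work surface. World frame = base frame: x ahead of the robot, y to its left, z up, the work surface at z = 0. Lengths are in m, angles in rad, forces in N, time in s.
With the tool pointing down it reaches from about 0.35 to 0.975 m from the base axis. Payload 4.9 kg.
Tool frame: the origin (TCP) lies on the centre line of the jaws, within the pads' length; the fingertips stand 19 mm ahead of it and the grasp point (between the pads) is the TCP; z points along the fingers, y is the line along which they close (so a half turn about z gives the same grasp; the last joint's range is limited). The gripper opens to 85 mm and grips with 20 to 120 N. Pads are 22 mm wide; open, the fingers measure 114 mm over their backs; the gripper's body (76 mm by 85 mm) begins 54 mm behind the grasp point. The pads swing forward as they close: fully open they stand 13 mm farther back than shut.
Start: joints at [-1.392, 0.053, 1.613, -0, 1.476, -0.119], TCP at [0.183, -0.597, 0.25] pointing down, gripper open.
Joint ranges: [-3.01, 3.01], [-1.01, 2.22], [0.06, 2.58], [-1.02, 4.17], [0.09, 2.62], [-3.14, 3.14]. Speed limits (rad/s): [2.57, 2.57, 3.14, 3.14, 3.14, 3.14].

INTERFACE

Orientations are given as a unit quaternion [w, x, y, z].
In Python, from plant import state, grab_frame, ticket, spotter gives the robot as it stands.
- The arm moves only by the tool apply_moves, never from a script. Its argument "series" is a list of rows, each an object of numbers: "jaw": the closure, from 0 (fully open) to 1 (shut); "dx", "dy", "dz": the shift along the tool's x, y, z in mm; "turn": the turn about the tool's z in rad. A call has 1 to 5 rows; each row is the pose to reach, as a shift and turn from the pose commanded when the call began, along the tool's axes at that moment; what a row does not reach only later rows make up. A row lasts 1/12 s, in which the tool goes at most 41.7 mm and 7.16 degrees, less where a joint would pass 70% of its speed; a pose out of reach is approached as far as the arm can. A call with a gripper value outside its range is refused whole. The fingers move at their own pace and stop on an object; the grip force is fixed at half the most. Time passes only in rows, so rows that repeat a pose let the fingers close. It gives the time, the measured TCP pose, the force, the opening and the grip force at its end, in the units of the state.
- state(): the state, without advancing time (a new reading comes with each control period).
- grab_frame(name): name is "scene" or "side" or "wrist"; returns a dict with "pixels" (420x560x3 uint8, red, green, blue), "mtx" (3x3 intrinsics, pixels), "camera_from_world" (4x4, takes a point from world to camera coordinates). Camera axes: x right, y down, z forward; pixel columns grow to the right and rows downward; lengths in m; the calibration is good to about 2 mm. A picture is of the moment at which its call begins. There is no depth.
- ticket.job_done(): hands the job in; it is judged then, once.
Trained networks look in a picture, given as the dict that the camera call returned (one of the last four; its "shot" number tells which), for a name from the list of things; names that differ only in an ending like _2 or _b are one class to them, and where a whole thing is asked for, a point or a joint stands for the part that bears it (a point fixed in the world has none). Each returns a list of dicts, best first, with "conf" (0 to 1); they miss things now and then, are a little off and sometimes report something else, mostly with a low value. They report only what shows in the picture. A call takes as long as a camera call. They do not tell look-alikes from the thing itself.
- spotter.outline_of(picture, target): "region" (420x560 bool, what is visible of it) and "extent" ([left, top, right, bottom] in pixels, round what is visible of it).
The state is a dict: "time": time; "joint_pos": joint angles; "joint_vel": joint speeds; "joint_efforts": joint torques, N m; "tool_pos": TCP position; "tool_rot": TCP orientation; "contact_force": force on the tool from outside, world axes, zero at the start; "ft_torque": the same for the moment, N m; "gripper_width": opening from 0.0 (shut) to 1.0 (fully open); "grasp_force": force on a finger pad.
Only numpy, scipy, OpenCV 4.12 (cv2) and the standard library are available. Lean on these libraries where they do the work, as an engineer would, in place of code of your own. Each camera call takes 0.05 s, during which the arm holds its last target. There are 200 camera calls.

## Working session

There is one attempt and no reset: what is moved stays moved. The work goes in short steps, Python scripts to look and compute and a tool call to move; the robot and the scene stay as the last step left them, time stands still between calls to the robot, and variables do not carry over. Pictures are saved under pics/ and viewed, at most 10 in all, crops included, and the job is handed in when it is done.

Besides the shell and the picture viewer there is one more tool, called after "Call:" as name(argument=value, ...), one argument or row to a line, values as JSON. apply_moves: Moves the arm, as the interface text tells. Its arguments: {"type":"object","properties":{"series":{"type":"array","items":{"type":"object","properties":{"jaw":{"type":"number"},"dx":{"type":"number"},"dy":{"type":"number"},"dz":{"type":"number"},"turn":{"type":"number"}}}}},"required":["series"]}

```bash
mkdir -p pics; ls
cat > h.py <<'E'
import numpy as np, cv2
from plant import state, grab_frame, ticket, spotter
def save(f,n): cv2.imwrite('pics/'+n, f['pixels'][:,:,::-1])
def proj(f,p):
    p=np.atleast_2d(p); T=np.array(f['camera_from_world']); c=p@T[:3,:3].T+T[:3,3]; q=c@np.array(f['mtx']).T; return q[:,:2]/q[:,2:]
def ray(f,uv):
    T=np.array(f['camera_from_world']); R=T[:3,:3]; o=-R.T@T[:3,3]; d=R.T@np.linalg.inv(f['mtx'])@[uv[0],uv[1],1]; return o,d
def onz(f,uv,z):
    o,d=ray(f,uv); return o+d*(z-o[2])/d[2]
E
python3 - <<'E'
from h import *
print(state())
fr={n:grab_frame(n) for n in('scene','side')}
for n,f in fr.items():
    save(f,n+'1.png'); print(n,ray(f,(280,210)))
    for t in('jar','tin','bottle_a','bottle_b','bottle_c','cup','rack'):
        for r in spotter.outline_of(f,t): print(n,t,round(r['conf'],2),r['extent'],'ground@bottom',onz(f,((r['extent'][0]+r['extent'][2])/2,r['extent'][3]),0).round(3))
E
```

```text
pics
{'time': 0.0, 'joint_pos': array([-1.39199256e+00,  5.33401701e-02,  1.61432453e+00,  8.56398871e-06,
        1.47596731e+00, -1.18984867e-01]), 'joint_vel': array([ 1.33841060e-03,  1.09639707e-03, -9.05788978e-04,  8.56003045e-04,
        7.87231058e-05,  1.82807531e-03]), 'joint_efforts': array([-5.15281699e-04, -3.93682837e+01, -3.70177174e+01, -1.12073419e-04,
        7.12594439e-03, -3.05260073e-06]), 'tool_pos': array([ 0.18328551, -0.59690573,  0.24905507]), 'tool_rot': array([-1.01934963e-03,  9.88935251e-01,  1.48344292e-01, -2.62330341e-05]), 'contact_force': array([-0.14083651,  0.26860916,  0.03788335]), 'ft_torque': array([ 0.03757465, -0.0118166 ,  0.02197345]), 'grasp_force': 0.0, 'gripper_width': 0.9989321949389766}
scene (array([0.75460379, 0.36872082, 0.63010617]), array([-0.31353365, -0.45478817, -0.8336613 ]))
scene jar 0.82 [313.6, 181.6, 337.6, 214.9] ground@bottom [0.45  0.083 0.   ]
scene jar 0.75 [302.1, 250.7, 330.7, 281.8] ground@bottom [0.547 0.184 0.   ]
scene jar 0.73 [273.5, 215.6, 292.9, 252.1] ground@bottom [0.564 0.105 0.   ]
scene tin 0.95 [23
[... 2082 characters left out ...]
.1, 273.0] ground@bottom [0.666 0.178 0.   ]
side bottle_b 0.64 [251.3, 160.4, 264.2, 187.3] ground@bottom [ 0.622 -0.115 -0.   ]
side bottle_b 0.18 [271.0, 214.5, 288.9, 246.4] ground@bottom [0.549 0.095 0.   ]
side bottle_c 0.94 [228.0, 189.2, 244.9, 220.6] ground@bottom [ 0.649  0.02  -0.   ]
side bottle_c 0.75 [199.5, 232.3, 223.1, 273.0] ground@bottom [0.666 0.178 0.   ]
side bottle_c 0.64 [251.3, 160.4, 264.2, 187.3] ground@bottom [ 0.622 -0.115 -0.   ]
side bottle_c 0.18 [271.0, 214.5, 288.9, 246.4] ground@bottom [0.549 0.095 0.   ]
side cup 0.82 [253.3, 199.6, 274.4, 222.5] ground@bottom [0.59  0.021 0.   ]
side rack 0.83 [180.0, 161.8, 268.8, 289.3] ground@bottom [0.634 0.214 0.   ]
```

```bash
ls -la pics
```

```text
total 672
drwxr-xr-x 2 agent agent   4096 Nov 29 23:47 .
drwxr-xr-x 3 agent agent   4096 Nov 29 23:47 ..
-rw-r--r-- 1 agent agent 307754 Nov 29 23:47 scene1.png
-rw-r--r-- 1 agent agent 366422 Nov 29 23:47 side1.png
```

Run:
```python
import cv2
a=cv2.imread('pics/scene1.png')[110:350,140:360];b=cv2.imread('pics/side1.png')[140:300,170:370]
cv2.imwrite('pics/c1.png',cv2.resize(a,None,fx=2.5,fy=2.5,interpolation=2));cv2.imwrite('pics/c2.png',cv2.resize(b,None,fx=3.5,fy=3.5,interpolation=2))
```

```text
(no output)
```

View pics/c1.png

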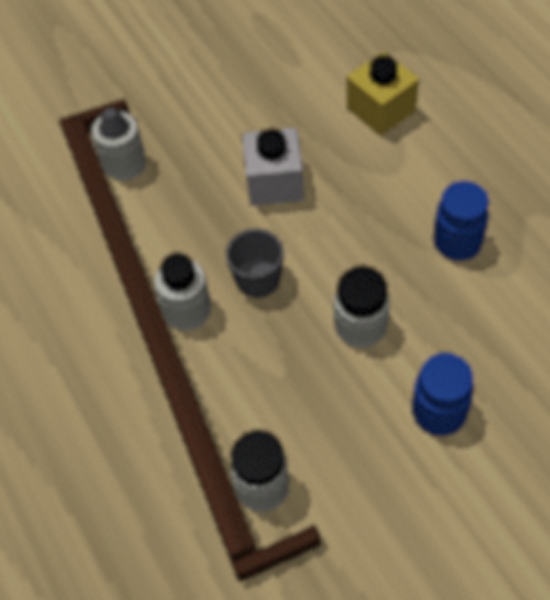

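View pics/c2.png

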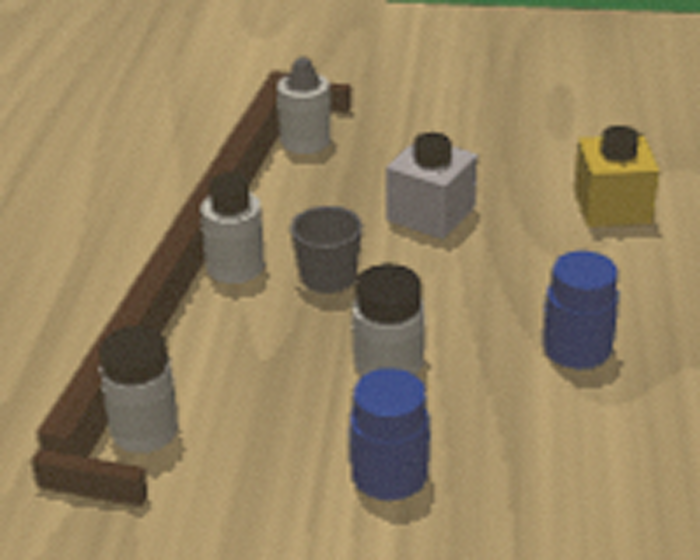

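The white jar is at scene (283,233) and the grey tin at (249,178). Things that could be mistaken for them are the blue jars at (325,198) and (316,266), the yellow tin at (293,144), and the broad-lidded bottle at (244,297). The crops confirm the choice. Next I fit the known shapes to the masks in both views.

```bash
cat > fit.py <<'E'
from h import *
from scipy.optimize import minimize
def box(x0,x1,y0,y1,z0,z1): return np.array([[x,y,z] for x in(x0,x1) for y in(y0,y1) for z in(z0,z1)])
def cyl(r,z0,z1,r2=None):
    a=np.linspace(0,2*np.pi,32,endpoint=False); c=np.c_[np.cos(a),np.sin(a)]
    return np.vstack([np.c_[c*r,0*a+z0],np.c_[c*(r2 or r),0*a+z1]])
M={'rack':[box(-.009,.009,-.195,.195,0,.03),box(-.049,.009,-.205,-.195,0,.02),box(-.049,.009,.195,.205,0,.02)],
 'jar':[cyl(.02,0,.04),cyl(.018,.04,.056)],'tin':[box(-.022,.022,-.022,.022,0,.042),cyl(.009,.042,.056)],
 'bottle':[cyl(.018,0,.045),cyl(.012,.045,.062)],'cup':[cyl(.016,0,.038,.022)]}
S=4
def render(f,name,p):
    m=np.zeros((420*S,560*S),np.uint8); c,s=np.cos(p[2]),np.sin(p[2]); R=np.array([[c,-s,0],[s,c,0],[0,0,1]])
    for P in M[name]:
        z=P@R.T+[p[0],p[1],p[3] if len(p)>3 else 0]; q=(proj(f,z)+.5)*S
        cv2.fillConvexPoly(m,cv2.convexHull(q.astype(np.float32)).astype(np.int32),1)
    return m
def fit(views,name,p0,free=3,ign=None):
    ms=[np.kron(r.astype(np.uint8),np.ones((S,S),np.uint8)) for _,r in views]
    def cost(p):
        t=0
        for i,((f,_),m) in enumerate(zip(views,ms)):
            a=render(f,name,p)
            if ign is not None: a=a*(1-ign[i])
            t+=1-(a&m).sum()/max(1,(a|m).sum())
        return t/len(views)
    d=np.array([.012,.012,.15,.01])[:len(p0)]; best=None
    for sgn in (1,-1):
        sx=np.vstack([p0]+[np.array(p0)+sgn*d*np.eye(len(p0))[i] for i in range(len(p0))])
        r=minimize(cost,p0,method='Nelder-Mead',options=dict(initial_simplex=sx,xatol=1e-4,fatol=1e-5,maxiter=250))
        if best is None or r.fun<best.fun: best=r
    return best.x.round(4),round(1-best.fun,3)
def near(f,t,p):
    u=proj(f,[p[0],p[1],.028])[0]
    rs=[r for r in spotter.outline_of(f,t) if np.hypot((r['extent'][0]+r['extent'][2])/2-u[0],(r['extent'][1]+r['extent'][3])/2-u[1])<20]
    return rs[0]['region'] if rs else None
E
cat > m1.py <<'E'
from fit import *
fr=[grab_frame('scene'),grab_frame('side')]
for n,t,p0 in [('rack','rack',[.67,.03,-.15]),('jar','jar',[.54,.085,0]),('tin','tin',[.525,-.05,0]),('tin','tin',[.525,-.05,.3,0]),('jar','jar',[.54,.085,0,0]),('cup','cup',[.585,.01,0]),('bottle','bottle_a',[.66,.15,0]),('bottle','bottle_a',[.645,.005,0]),('bottle','bottle_a',[.615,-.14,0])]:
    if n=='rack': v=[(f,spotter.outline_of(f,t)[0]['region']) for f in fr]
    else: v=[(f,near(f,t,p0)) for f in fr]
    v=[x for x in v if x[1] is not None]
    print(n,len(v),*fit(v,n,p0), [fit([x],n,p0)[0] for x in v] if len(p0)<4 else '')
E
python3 m1.py
```

```text
rack 2 [ 0.6783 -0.0056 -0.151 ] 0.743 [array([ 0.6787, -0.005 , -0.1465]), array([ 0.681 , -0.0055, -0.1347])]
jar 2 [ 0.5485  0.0831 -0.0106] 0.847 [array([0.548 , 0.0823, 0.049 ]), array([0.5499, 0.0787, 0.093 ])]
tin 2 [ 0.5341 -0.0658 -0.4209] 0.896 [array([ 0.5326, -0.0652, -0.4904]), array([ 0.5345, -0.0666, -0.4121])]
tin 2 [ 5.3380e-01 -6.4800e-02  1.1171e+00  1.0000e-03] 0.896 
jar 2 [ 5.487e-01  8.330e-02 -1.128e-01  4.000e-04] 0.848 
cup 2 [ 0.593   0.008  -0.1858] 0.908 [array([ 0.5922,  0.0076, -0.1444]), array([0.5937, 0.0087, 0.0173])]
bottle 2 [0.6727 0.1501 0.0117] 0.908 [array([ 0.6718,  0.149 , -0.2148]), array([ 0.6736,  0.1507, -0.0122])]
bottle 2 [0.6501 0.0009 0.0939] 0.863 [array([ 6.488e-01, -4.000e-04,  1.063e-01]), array([ 0.6522,  0.0026, -0.1101])]
bottle 2 [ 0.6286 -0.1473 -0.085 ] 0.845 [array([ 0.626, -0.151,  0.05 ]), array([ 0.6296, -0.1502,  0.0145])]
```

Call:
apply_moves(
  series=[
    {"dx": 436, "dy": -431, "turn": 0.448, "jaw": 0.75},
    {"dx": 436, "dy": -431, "turn": 0.448, "jaw": 0.75},
    {"dx": 436, "dy": -431, "turn": 0.448, "jaw": 0.75},
    {"dx": 436, "dy": -431, "turn": 0.448, "jaw": 0.75},
    {"dx": 436, "dy": -431, "turn": 0.448, "jaw": 0.75},
  ],
)

```text
invalid input at $.series[0]: expected keys jaw, dx, dy, dz, turn
```

```bash
cat > go.py <<'E'
import sys; from h import *
from scipy.spatial.transform import Rotation as Ro
RK=np.array([.6783,-.0056]); YAW=-.15
def rail(p): c,s=np.cos(YAW),np.sin(YAW); return np.array([[c,s],[-s,c]])@(np.array(p)[:2]-RK)
def world(p): c,s=np.cos(YAW),np.sin(YAW); return np.array([[c,-s],[s,c]])@p+RK
def report(x=None,y=None):
    s=state(); q=s['tool_rot']; R=Ro.from_quat(np.r_[q[1:],q[0]]).as_matrix(); a=np.arctan2(R[1,0],R[0,0])
    print('t',round(s['time'],2),'rail',(rail(s['tool_pos'])*1e3).round(1),'z',round(s['tool_pos'][2]*1e3,1),'yawrel',round(a-YAW,4),'tilt',R[2,:2].round(3),'w',round(s['gripper_width'],3),'F',s['contact_force'].round(1))
    if x is not None:
        d=np.r_[world(np.array([x,y])/1e3),0]-s['tool_pos']; d[2]=0; print('move',(R.T@d*1e3).round(1),'turn',round(a-YAW,4))
if __name__=='__main__': report(*map(float,sys.argv[1:]))
E
python3 go.py -195 -81
```

```text
t 1.8 rail [-400.9 -659.2] z 250.3 yawrel 0.4478 tilt [ 0. -0.] w 0.999 F [-0.5  0.2  0.3]
move [ 436. -432.    0.] turn 0.4478
```

Call:
apply_moves(
  series=[
    {"dx": 436, "dy": -431, "dz": 0, "turn": 0.448, "jaw": 0.75},
    {"dx": 436, "dy": -431, "dz": 0, "turn": 0.448, "jaw": 0.75},
    {"dx": 436, "dy": -431, "dz": 0, "turn": 0.448, "jaw": 0.75},
    {"dx": 436, "dy": -431, "dz": 0, "turn": 0.448, "jaw": 0.75},
    {"dx": 436, "dy": -431, "dz": 0, "turn": 0.448, "jaw": 0.75},
  ],
)

```text
time: 2.22
tool_pos: [0.2825, -0.4123, 0.2503]
tool_rot: [0.0, 0.997, -0.077, 0.0]
contact_force: [1.0, -0.9, 0.3]
gripper_width: 0.296
grasp_force: 0.0
```

```bash
python3 go.py -195 -81
```

```text
t 2.22 rail [-330.6 -461.3] z 250.3 yawrel -0.0036 tilt [0. 0.] w 0.296 F [ 1.  -0.9  0.3]
move [ 134.2 -380.8   -0. ] turn -0.0036
```

Call:
apply_moves(
  series=[
    {"dx": 134, "dy": -381, "dz": 0, "turn": 0, "jaw": 0.75},
    {"dx": 134, "dy": -381, "dz": 0, "turn": 0, "jaw": 0.75},
    {"dx": 134, "dy": -381, "dz": 0, "turn": 0, "jaw": 0.75},
    {"dx": 134, "dy": -381, "dz": 0, "turn": 0, "jaw": 0.75},
    {"dx": 134, "dy": -381, "dz": 0, "turn": 0, "jaw": 0.75},
  ],
)

```text
time: 2.63
tool_pos: [0.3803, -0.2282, 0.2506]
tool_rot: [0.0, 0.997, -0.075, 0.001]
contact_force: [1.0, 0.3, -0.1]
gripper_width: 0.25
grasp_force: 0.0
```

```bash
python3 go.py -195 -81
```

```text
t 2.63 rail [-261.4 -264.6] z 250.6 yawrel -0.0008 tilt [0.001 0.001] w 0.25 F [ 1.   0.3 -0.1]
move [  66.3 -183.7   -0. ] turn -0.0008
```

Call:
apply_moves(
  series=[
    {"dx": 66, "dy": -183, "dz": 0, "turn": 0, "jaw": 0.75},
    {"dx": 66, "dy": -183, "dz": 0, "turn": 0, "jaw": 0.75},
    {"dx": 66, "dy": -183, "dz": 0, "turn": 0, "jaw": 0.75},
    {"dx": 66, "dy": -183, "dz": 0, "turn": 0, "jaw": 0.75},
    {"dx": 66, "dy": -183, "dz": 0, "turn": 0, "jaw": 0.75},
  ],
)

```text
time: 3.05
tool_pos: [0.4734, -0.0558, 0.2507]
tool_rot: [-0.0, 0.997, -0.074, 0.001]
contact_force: [0.7, -0.3, 0.1]
gripper_width: 0.251
grasp_force: 0.0
```

```bash
python3 go.py -195 -81
cat > m2.py <<'E'
from fit import *; import go
f=grab_frame('wrist'); save(f,'w1.png'); print('cam',ray(f,(280,210)))
for t in('jar','tin','cup','bottle_a','rack'):
    for r in spotter.outline_of(f,t):
        print(t,round(r['conf'],2),r['extent'])
        if t=='rack': continue
        e=r['extent']; p0=onz(f,((e[0]+e[2])/2,(e[1]+e[3])/2),.02)[:2]
        if r['conf']>.3:
            x=fit([(f,r['region'])],t.split('_')[0],[*p0,-.42 if t=='tin' else 0]); print('   ',x,'rail',(go.rail(x[0][:2])*1e3).round(1))
E
python3 m2.py
```

```text
t 3.05 rail [-195.1  -80.3] z 250.7 yawrel 0.0022 tilt [ 0.001 -0.001] w 0.251 F [ 0.7 -0.3  0.1]
move [ 0.1  0.7 -0. ] turn 0.0022
cam (array([ 0.55614404, -0.0680605 ,  0.37455608]), array([-0.33319109,  0.04478121, -0.94189555]))
jar 0.85 [152.6, 197.5, 201.5, 243.9]
    (array([ 0.4425,  0.0617, -0.0213]), np.float64(0.957)) rail [-243.2   31.3]
jar 0.78 [15.5, 121.0, 86.1, 165.0]
    (array([ 0.5405,  0.1697, -0.0411]), np.float64(0.934)) rail [-162.4  152.7]
jar 0.56 [103.0, 99.5, 162.7, 143.9]
    (array([0.5484, 0.0826, 0.0555]), np.float64(0.931)) rail [-141.6   67.8]
tin 0.97 [250.3, 91.1, 305.2, 147.9]
    (array([ 0.5335, -0.0652, -0.4449]), np.float64(0.974)) rail [-134.3  -80.6]
tin 0.71 [283.0, 193.2, 338.1, 251.3]
    (array([ 0.4152, -0.0828,  0.1532]), np.float64(0.958)) rail [-248.6 -115.7]
cup 0.76 [170.1, 40.6, 217.3, 87.0]
    (array([0.5918, 0.0068, 0.0896]), np.float64(0.956)) rail [-87.4  -0.7]
bottle_a 0.81 [164.0, 0.0, 211.2, 25.2]
    (array([ 0.6505,  0.0024, -0.1493]), np.float64(0.965)) rail [-28.7   3.8]
bottle_a 0.7 [333.9, 0.0, 380.6, 24.2]
    (array([ 0.6283, -0.1506, -0.248 ]), np.float64(0.967)) rail [ -27.8 -150.8]
bottle_a 0.63 [0.8, 0.7, 59.7, 23.3]
    (array([ 0.6729,  0.1518, -0.0251]), np.float64(0.975)) rail [-28.9 154.8]
rack 0.9 [0.0, 0.0, 410.2, 23.1]
```

View pics/w1.png

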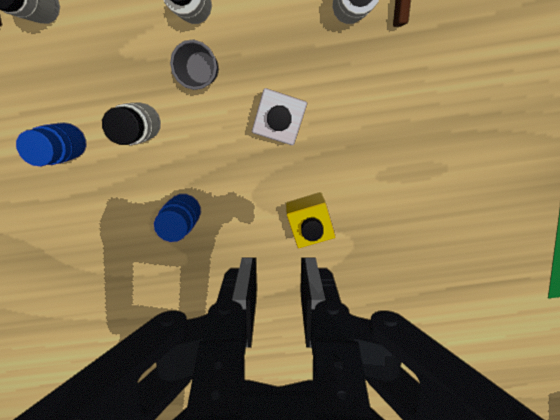

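Call:
apply_moves(
  series=[
    {"dx": 13, "dy": 0, "dz": 40, "turn": 0, "jaw": 0.75},
    {"dx": 13, "dy": 0, "dz": 80, "turn": 0, "jaw": 0.75},
    {"dx": 13, "dy": 0, "dz": 120, "turn": 0, "jaw": 0.75},
    {"dx": 13, "dy": 0, "dz": 160, "turn": 0, "jaw": 0.75},
    {"dx": 13, "dy": 0, "dz": 195, "turn": 0, "jaw": 0.75},
  ],
)

```text
time: 3.77
tool_pos: [0.484, -0.0622, 0.053]
tool_rot: [0.0, 0.997, -0.076, -0.0]
contact_force: [0.4, -0.9, -0.3]
gripper_width: 0.25
grasp_force: 0.0
```

Call:
apply_moves(
  series=[
    {"dx": 0, "dy": 0, "dz": 8, "turn": 0, "jaw": 0.75},
    {"dx": 0, "dy": 0, "dz": 15, "turn": 0, "jaw": 0.75},
    {"dx": 0, "dy": 0, "dz": 22, "turn": 0, "jaw": 0.75},
    {"dx": 0, "dy": 0, "dz": 22, "turn": 0, "jaw": 0.75},
  ],
)

```text
time: 4.1
tool_pos: [0.4862, -0.0617, 0.0343]
tool_rot: [0.0, 0.997, -0.075, 0.001]
contact_force: [0.2, -0.2, -0.5]
gripper_width: 0.25
grasp_force: 0.0
```

```bash
python3 go.py
python3 - <<'E'
from h import *
f=grab_frame('side'); cv2.imwrite('pics/s2.png',cv2.resize(f['pixels'][120:290,180:400,::-1],None,fx=3,fy=3))
E
```

```text
t 4.1 rail [-181.6  -84.1] z 34.3 yawrel -0.0011 tilt [0.002 0.   ] w 0.25 F [ 0.2 -0.2 -0.5]
```

View pics/s2.png

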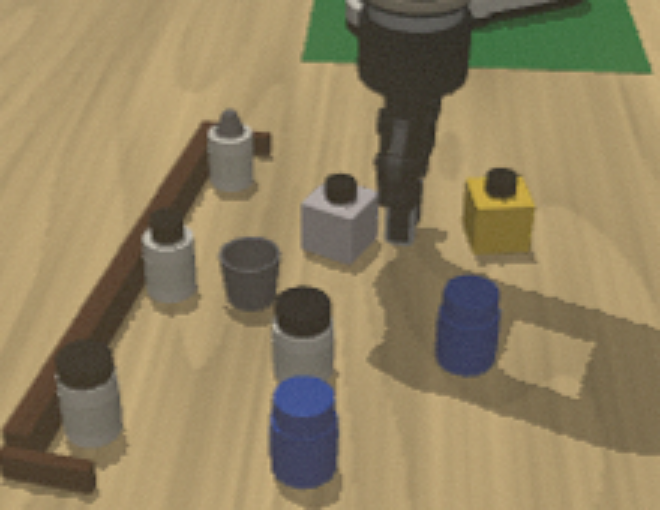

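The fingertips sit low behind the grey tin, with the yellow one clear behind them. I'll push gently.

Call:
apply_moves(
  series=[
    {"dx": 5, "dy": -3, "dz": 0, "turn": 0, "jaw": 0.75},
    {"dx": 9, "dy": -3, "dz": 0, "turn": 0, "jaw": 0.75},
    {"dx": 13, "dy": -3, "dz": 0, "turn": 0, "jaw": 0.75},
    {"dx": 17, "dy": -3, "dz": 0, "turn": 0, "jaw": 0.75},
    {"dx": 21, "dy": -3, "dz": 0, "turn": 0, "jaw": 0.75},
  ],
)

```text
time: 4.57
tool_pos: [0.5073, -0.0612, 0.0338]
tool_rot: [0.0, 0.997, -0.075, 0.0]
contact_force: [-0.2, -0.4, -0.3]
gripper_width: 0.253
grasp_force: 0.4
```

Call:
apply_moves(
  series=[
    {"dx": 5, "dy": 0, "dz": 0, "turn": 0, "jaw": 0.75},
    {"dx": 10, "dy": 0, "dz": 0, "turn": 0, "jaw": 0.75},
    {"dx": 15, "dy": 0, "dz": 0, "turn": 0, "jaw": 0.75},
    {"dx": 20, "dy": 0, "dz": 0, "turn": 0, "jaw": 0.75},
    {"dx": 25, "dy": 0, "dz": 0, "turn": 0, "jaw": 0.75},
  ],
)

```text
time: 4.98
tool_pos: [0.5317, -0.0648, 0.0332]
tool_rot: [-0.0, 0.997, -0.075, -0.0]
contact_force: [-0.8, 0.7, 0.1]
gripper_width: 0.249
grasp_force: 0.6
```

```bash
python3 go.py
cat > m3.py <<'E'
from fit import *; import go,sys
t=sys.argv[1]; p=go.world(np.array([float(a) for a in sys.argv[2:4]])/1e3)
v=[]
for n in('scene','side'):
    f=grab_frame(n); r=near(f,t,p)
    if r is not None: v.append((f,r))
x=fit(v,t,[*p,go.YAW]); print(t,len(v),x,'rail',(go.rail(x[0][:2])*1e3).round(1),'rel',round(x[0][2]-go.YAW,3))
E
python3 m3.py tin -110 -80
```

```text
t 4.98 rail [-136.1  -80.5] z 33.2 yawrel -0.0002 tilt [-0. -0.] w 0.249 F [-0.8  0.7  0.1]
tin 2 (array([ 0.5653, -0.0665, -0.2306]), np.float64(0.767)) rail [-102.6  -77.1] rel -0.081
```

Call:
apply_moves(
  series=[
    {"dx": 6, "dy": 0, "dz": 0, "turn": 0, "jaw": 0.75},
    {"dx": 12, "dy": 0, "dz": 0, "turn": 0, "jaw": 0.75},
    {"dx": 18, "dy": 0, "dz": 0, "turn": 0, "jaw": 0.75},
    {"dx": 24, "dy": 0, "dz": 0, "turn": 0, "jaw": 0.75},
    {"dx": 30, "dy": 0, "dz": 0, "turn": 0, "jaw": 0.75},
  ],
)

```text
time: 5.6
tool_pos: [0.5616, -0.0694, 0.0333]
tool_rot: [0.0, 0.997, -0.075, 0.0]
contact_force: [-0.4, 0.5, -0.2]
gripper_width: 0.246
grasp_force: 0.2
```

Call:
apply_moves(
  series=[
    {"dx": 5, "dy": 0, "dz": 0, "turn": 0, "jaw": 0.75},
    {"dx": 10, "dy": 0, "dz": 0, "turn": 0, "jaw": 0.75},
    {"dx": 15, "dy": 0, "dz": 0, "turn": 0, "jaw": 0.75},
    {"dx": 20, "dy": 0, "dz": 0, "turn": 0, "jaw": 0.75},
    {"dx": 25, "dy": 0, "dz": 0, "turn": 0, "jaw": 0.75},
  ],
)

```text
time: 6.02
tool_pos: [0.5861, -0.0731, 0.0333]
tool_rot: [-0.0, 0.997, -0.075, -0.0]
contact_force: [-0.5, 0.3, 0.1]
gripper_width: 0.249
grasp_force: 0.2
```

```bash
python3 go.py; python3 m3.py tin -48 -80
```

```text
t 6.02 rail [-81.1 -80.5] z 33.3 yawrel -0.0002 tilt [-0.  0.] w 0.249 F [-0.5  0.3  0.1]
tin 1 (array([ 0.627 , -0.0729,  0.1541]), np.float64(0.771)) rail [-40.7 -74.2] rel 0.304
```

Call:
apply_moves(
  series=[
    {"dx": 3, "dy": 0, "dz": 0, "turn": 0, "jaw": 0.75},
    {"dx": 6, "dy": 0, "dz": 0, "turn": 0, "jaw": 0.75},
    {"dx": 9, "dy": 0, "dz": 0, "turn": 0, "jaw": 0.75},
    {"dx": 11, "dy": 0, "dz": 0, "turn": 0, "jaw": 0.75},
    {"dx": 13, "dy": 0, "dz": 0, "turn": 0, "jaw": 0.75},
  ],
)

```text
time: 6.63
tool_pos: [0.5987, -0.075, 0.0333]
tool_rot: [-0.0, 0.997, -0.075, -0.0]
contact_force: [-0.3, 0.4, -0.7]
gripper_width: 0.248
grasp_force: 0.2
```

Call:
apply_moves(
  series=[
    {"dx": 0.7, "dy": 0, "dz": 0, "turn": 0, "jaw": 0.75},
    {"dx": 1.4, "dy": 0, "dz": 0, "turn": 0, "jaw": 0.75},
    {"dx": 2, "dy": 0, "dz": 0, "turn": 0, "jaw": 0.75},
  ],
)

```text
time: 6.88
tool_pos: [0.6004, -0.0753, 0.0332]
tool_rot: [-0.0, 0.997, -0.075, -0.0]
contact_force: [-0.5, 0.2, 0.1]
gripper_width: 0.248
grasp_force: 0.2
```

```bash
python3 go.py
python3 - <<'E'
from h import *
f=grab_frame('scene');g=grab_frame('side')
a=cv2.resize(f['pixels'][120:260,150:290,::-1],(560,560),interpolation=2)
cv2.imwrite('pics/s3.png',a)
E
```

```text
t 6.88 rail [-66.6 -80.5] z 33.2 yawrel -0.0003 tilt [-0. -0.] w 0.248 F [-0.5  0.2  0.1]
```

View pics/s3.png

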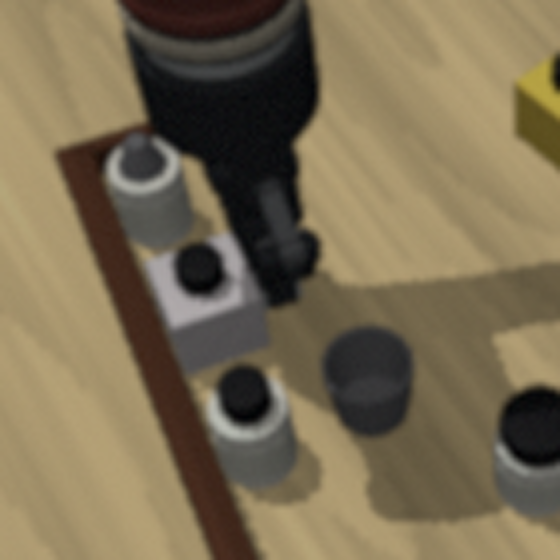

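The tin is parallel to the rail and almost touching it, at crop (210,300). I'll creep until the force rises.

Call:
apply_moves(
  series=[
    {"dx": 0.6, "dy": 0, "dz": 0, "turn": 0, "jaw": 0.75},
    {"dx": 1.2, "dy": 0, "dz": 0, "turn": 0, "jaw": 0.75},
    {"dx": 1.8, "dy": 0, "dz": 0, "turn": 0, "jaw": 0.75},
    {"dx": 1.8, "dy": 0, "dz": 0, "turn": 0, "jaw": 0.75},
  ],
)

```text
time: 7.32
tool_pos: [0.6023, -0.0756, 0.0333]
tool_rot: [0.0, 0.997, -0.075, 0.0]
contact_force: [-0.3, -0.1, -0.2]
gripper_width: 0.248
grasp_force: 0.2
```

Call:
apply_moves(
  series=[
    {"dx": 0.4, "dy": 0, "dz": 0, "turn": 0, "jaw": 0.75},
    {"dx": 0.8, "dy": 0, "dz": 0, "turn": 0, "jaw": 0.75},
    {"dx": 0.8, "dy": 0, "dz": 0, "turn": 0, "jaw": 0.75},
  ],
)

```text
time: 7.57
tool_pos: [0.6027, -0.0756, 0.0333]
tool_rot: [-0.0, 0.997, -0.075, -0.001]
contact_force: [-3.3, 0.8, 1.9]
gripper_width: 0.252
grasp_force: 1.5
```

Call:
apply_moves(
  series=[
    {"dx": 0.3, "dy": 0, "dz": 0, "turn": 0, "jaw": 0.75},
    {"dx": 0.5, "dy": 0, "dz": 0, "turn": 0, "jaw": 0.75},
  ],
)

```text
time: 7.73
tool_pos: [0.6027, -0.0756, 0.0333]
tool_rot: [-0.0, 0.997, -0.075, -0.001]
contact_force: [-6.5, 0.8, 4.6]
gripper_width: 0.251
grasp_force: 3.2
```

```bash
python3 go.py
```

```text
t 7.73 rail [-64.3 -80.5] z 33.3 yawrel -0.0001 tilt [-0.002  0.   ] w 0.251 F [-6.5  0.8  4.6]
```

Call:
apply_moves(
  series=[
    {"dx": -10, "dy": 0, "dz": 0, "turn": 0, "jaw": 0.75},
    {"dx": -40, "dy": 0, "dz": 0, "turn": 0, "jaw": 0.75},
    {"dx": -55, "dy": 0, "dz": -35, "turn": 0, "jaw": 0.75},
    {"dx": -70, "dy": 0, "dz": -70, "turn": 0, "jaw": 0.75},
    {"dx": -80, "dy": 0, "dz": -100, "turn": 0, "jaw": 0.75},
  ],
)

```text
time: 8.15
tool_pos: [0.5228, -0.0634, 0.1341]
tool_rot: [-0.0, 0.997, -0.075, 0.0]
contact_force: [1.3, -0.0, 0.9]
gripper_width: 0.252
grasp_force: 0.0
```

```bash
python3 go.py -185 68; python3 m3.py tin -31 -80;python3 m3.py jar -141 68; python3 m3.py cup -87 0
```

```text
t 8.15 rail [-145.1  -80.4] z 134.1 yawrel -0.0003 tilt [ 0. -0.] w 0.252 F [ 1.3 -0.   0.9]
move [ -40.  -148.4    0. ] turn -0.0003
tin 2 (array([ 0.6368, -0.0756, -0.1252]), np.float64(0.866)) rail [-30.6 -75.4] rel 0.025
jar 2 (array([ 0.5482,  0.083 , -0.0177]), np.float64(0.898)) rail [-141.9   68.2] rel 0.132
cup 2 (array([ 0.5936,  0.0091, -0.1032]), np.float64(0.927)) rail [-85.9   1.9] rel 0.047
```

Call:
apply_moves(
  series=[
    {"dx": -40, "dy": -40, "dz": 0, "turn": 0, "jaw": 0.75},
    {"dx": -40, "dy": -80, "dz": 0, "turn": 0, "jaw": 0.75},
    {"dx": -40, "dy": -120, "dz": 0, "turn": 0, "jaw": 0.75},
    {"dx": -40, "dy": -148, "dz": 0, "turn": 0, "jaw": 0.75},
    {"dx": -40, "dy": -148, "dz": 10, "turn": 0, "jaw": 0.75},
  ],
)

```text
time: 9.17
tool_pos: [0.5085, 0.0936, 0.1252]
tool_rot: [-0.001, 0.997, -0.072, 0.002]
contact_force: [0.2, 0.3, 0.5]
gripper_width: 0.251
grasp_force: 0.0
```

Call:
apply_moves(
  series=[
    {"dx": 0, "dy": 0, "dz": 30, "turn": 0, "jaw": 0.75},
    {"dx": 0, "dy": 0, "dz": 60, "turn": 0, "jaw": 0.75},
    {"dx": 0, "dy": 0, "dz": 80, "turn": 0, "jaw": 0.75},
    {"dx": 0, "dy": 0, "dz": 90, "turn": 0, "jaw": 0.75},
    {"dx": 0, "dy": 0, "dz": 90, "turn": 0, "jaw": 0.75},
  ],
)

```text
time: 9.58
tool_pos: [0.5046, 0.0882, 0.0301]
tool_rot: [0.0, 0.997, -0.075, -0.003]
contact_force: [-0.7, 0.6, -0.1]
gripper_width: 0.249
grasp_force: 0.0
```

```bash
python3 go.py -185 68
```

```text
t 9.58 rail [-185.8   66.8] z 30.1 yawrel -0.0005 tilt [-0.006  0.001] w 0.249 F [-0.7  0.6 -0.1]
move [ 0.8 -1.2 -0. ] turn -0.0005
```

Call:
apply_moves(
  series=[
    {"dx": 4, "dy": -1, "dz": 0, "turn": 0, "jaw": 0.75},
    {"dx": 8, "dy": -1, "dz": 0, "turn": 0, "jaw": 0.75},
    {"dx": 12, "dy": -1, "dz": 0, "turn": 0, "jaw": 0.75},
    {"dx": 16, "dy": -1, "dz": 0, "turn": 0, "jaw": 0.75},
    {"dx": 20, "dy": -1, "dz": 0, "turn": 0, "jaw": 0.75},
  ],
)

```text
time: 10.0
tool_pos: [0.528, 0.0865, 0.0346]
tool_rot: [-0.0, 0.997, -0.075, 0.001]
contact_force: [-3.6, 0.5, 2.5]
gripper_width: 0.249
grasp_force: 1.7
```

Call:
apply_moves(
  series=[
    {"dx": 5, "dy": 0, "dz": 0, "turn": 0, "jaw": 0.75},
    {"dx": 10, "dy": 0, "dz": 0, "turn": 0, "jaw": 0.75},
    {"dx": 15, "dy": 0, "dz": 0, "turn": 0, "jaw": 0.75},
    {"dx": 20, "dy": 0, "dz": 0, "turn": 0, "jaw": 0.75},
    {"dx": 25, "dy": 0, "dz": 0, "turn": 0, "jaw": 0.75},
  ],
)

```text
time: 10.42
tool_pos: [0.5521, 0.0828, 0.0334]
tool_rot: [-0.0, 0.997, -0.075, -0.0]
contact_force: [-4.3, 0.9, 4.0]
gripper_width: 0.254
grasp_force: 2.2
```

```bash
python3 go.py; python3 m3.py jar -112 68
```

```text
t 10.42 rail [-138.    68.5] z 33.4 yawrel -0.0001 tilt [-0.  0.] w 0.254 F [-4.3  0.9  4. ]
jar 2 (array([ 0.5812,  0.079 , -0.1184]), np.float64(0.743)) rail [-108.7   69.1] rel 0.032
```

Call:
apply_moves(
  series=[
    {"dx": 5, "dy": 0, "dz": 0, "turn": 0, "jaw": 0.75},
    {"dx": 11, "dy": 0, "dz": 0, "turn": 0, "jaw": 0.75},
    {"dx": 17, "dy": 0, "dz": 0, "turn": 0, "jaw": 0.75},
    {"dx": 23, "dy": 0, "dz": 0, "turn": 0, "jaw": 0.75},
    {"dx": 29, "dy": 0, "dz": 0, "turn": 0, "jaw": 0.75},
  ],
)

```text
time: 11.03
tool_pos: [0.5811, 0.0783, 0.0333]
tool_rot: [-0.0, 0.997, -0.075, 0.0]
contact_force: [-0.3, -0.1, -0.6]
gripper_width: 0.249
grasp_force: 0.4
```

Call:
apply_moves(
  series=[
    {"dx": 6, "dy": 0, "dz": 0, "turn": 0, "jaw": 0.75},
    {"dx": 12, "dy": 0, "dz": 0, "turn": 0, "jaw": 0.75},
    {"dx": 18, "dy": 0, "dz": 0, "turn": 0, "jaw": 0.75},
    {"dx": 24, "dy": 0, "dz": 0, "turn": 0, "jaw": 0.75},
    {"dx": 30, "dy": 0, "dz": 0, "turn": 0, "jaw": 0.75},
  ],
)

```text
time: 11.45
tool_pos: [0.6106, 0.0739, 0.0333]
tool_rot: [-0.0, 0.997, -0.075, -0.0]
contact_force: [-0.7, 0.0, -0.6]
gripper_width: 0.25
grasp_force: 0.4
```

Call:
apply_moves(
  series=[
    {"dx": 4, "dy": 0, "dz": 0, "turn": 0, "jaw": 0.75},
    {"dx": 8, "dy": 0, "dz": 0, "turn": 0, "jaw": 0.75},
    {"dx": 11, "dy": 0, "dz": 0, "turn": 0, "jaw": 0.75},
    {"dx": 13, "dy": 0, "dz": 0, "turn": 0, "jaw": 0.75},
    {"dx": 14, "dy": 0, "dz": 0, "turn": 0, "jaw": 0.75},
  ],
)

```text
time: 11.87
tool_pos: [0.624, 0.0718, 0.0333]
tool_rot: [-0.0, 0.997, -0.075, -0.0]
contact_force: [-0.7, 0.9, -0.0]
gripper_width: 0.248
grasp_force: 0.4
```

```bash
python3 go.py; python3 m3.py jar -37 68
```

```text
t 11.87 rail [-65.2  68.5] z 33.3 yawrel -0.0003 tilt [-0. -0.] w 0.248 F [-0.7  0.9 -0. ]
jar 2 (array([ 0.6527,  0.0671, -0.0872]), np.float64(0.695)) rail [-36.2  68.1] rel 0.063
```

Call:
apply_moves(
  series=[
    {"dx": 1.5, "dy": 0, "dz": 0, "turn": 0, "jaw": 0.75},
    {"dx": 3, "dy": 0, "dz": 0, "turn": 0, "jaw": 0.75},
    {"dx": 4, "dy": 0, "dz": 0, "turn": 0, "jaw": 0.75},
    {"dx": 5, "dy": 0, "dz": 0, "turn": 0, "jaw": 0.75},
    {"dx": 5.5, "dy": 0, "dz": 0, "turn": 0, "jaw": 0.75},
  ],
)

```text
time: 12.48
tool_pos: [0.6294, 0.071, 0.0333]
tool_rot: [-0.0, 0.997, -0.075, 0.0]
contact_force: [-0.7, 0.1, 0.2]
gripper_width: 0.249
grasp_force: 0.5
```

Call:
apply_moves(
  series=[
    {"dx": 0.5, "dy": 0, "dz": 0, "turn": 0, "jaw": 0.75},
    {"dx": 1, "dy": 0, "dz": 0, "turn": 0, "jaw": 0.75},
    {"dx": 1.4, "dy": 0, "dz": 0, "turn": 0, "jaw": 0.75},
  ],
)

```text
time: 12.73
tool_pos: [0.6307, 0.0708, 0.0333]
tool_rot: [0.0, 0.997, -0.075, -0.0]
contact_force: [-0.5, 0.8, 0.8]
gripper_width: 0.251
grasp_force: 0.5
```

Call:
apply_moves(
  series=[
    {"dx": 0.5, "dy": 0, "dz": 0, "turn": 0, "jaw": 0.75},
    {"dx": 1, "dy": 0, "dz": 0, "turn": 0, "jaw": 0.75},
    {"dx": 1, "dy": 0, "dz": 0, "turn": 0, "jaw": 0.75},
  ],
)

```text
time: 12.98
tool_pos: [0.6317, 0.0707, 0.0333]
tool_rot: [-0.0, 0.997, -0.075, 0.0]
contact_force: [0.1, -0.4, -0.4]
gripper_width: 0.25
grasp_force: 0.4
```

```bash
python3 go.py
```

```text
t 12.98 rail [-57.5  68.5] z 33.3 yawrel -0.0002 tilt [ 0. -0.] w 0.25 F [ 0.1 -0.4 -0.4]
```

Call:
apply_moves(
  series=[
    {"dx": 0.4, "dy": 0, "dz": 0, "turn": 0, "jaw": 0.75},
    {"dx": 0.8, "dy": 0, "dz": 0, "turn": 0, "jaw": 0.75},
    {"dx": 0.8, "dy": 0, "dz": 0, "turn": 0, "jaw": 0.75},
  ],
)

```text
time: 13.23
tool_pos: [0.6322, 0.0706, 0.0332]
tool_rot: [-0.0, 0.997, -0.075, -0.0]
contact_force: [-2.7, -0.1, 2.2]
gripper_width: 0.247
grasp_force: 1.0
```

Call:
apply_moves(
  series=[
    {"dx": 0.4, "dy": 0, "dz": 0, "turn": 0, "jaw": 0.75},
    {"dx": 0.8, "dy": 0, "dz": 0, "turn": 0, "jaw": 0.75},
    {"dx": 0.8, "dy": 0, "dz": 0, "turn": 0, "jaw": 0.75},
  ],
)

```text
time: 13.48
tool_pos: [0.6323, 0.0706, 0.0331]
tool_rot: [-0.0, 0.997, -0.075, -0.001]
contact_force: [-5.2, 0.5, 4.1]
gripper_width: 0.253
grasp_force: 2.5
```

The arm stopped hard at the expected place, so the jar is touching the rail. I'll retreat and check.

Call:
apply_moves(
  series=[
    {"dx": -8, "dy": 0, "dz": 0, "turn": 0, "jaw": 0.75},
    {"dx": -40, "dy": 0, "dz": 0, "turn": 0, "jaw": 0.75},
    {"dx": -70, "dy": 0, "dz": -20, "turn": 0, "jaw": 0.75},
    {"dx": -90, "dy": 0, "dz": -55, "turn": 0, "jaw": 0.75},
    {"dx": -115, "dy": 0, "dz": -85, "turn": 0, "jaw": 0.75},
  ],
)

```text
time: 13.9
tool_pos: [0.5182, 0.0877, 0.1185]
tool_rot: [0.0, 0.997, -0.075, -0.0]
contact_force: [0.6, 0.3, 1.1]
gripper_width: 0.252
grasp_force: 0.0
```

Call:
apply_moves(
  series=[
    {"dx": -25, "dy": 0, "dz": -35, "turn": 0, "jaw": 0.75},
    {"dx": -50, "dy": 0, "dz": -65, "turn": 0, "jaw": 0.75},
    {"dx": -75, "dy": 0, "dz": -95, "turn": 0, "jaw": 0.75},
    {"dx": -75, "dy": 0, "dz": -95, "turn": 0, "jaw": 0.75},
  ],
)

```text
time: 14.23
tool_pos: [0.4461, 0.0998, 0.2213]
tool_rot: [-0.001, 0.997, -0.074, 0.007]
contact_force: [0.4, -0.3, -0.1]
gripper_width: 0.248
grasp_force: 0.0
```

```bash
python3 m3.py tin -31 -78;python3 m3.py jar -29 68; python3 m3.py cup -87 0
python3 - <<'E'
from h import *
f=grab_frame('scene'); cv2.imwrite('pics/s4.png',cv2.resize(f['pixels'][130:350,140:360,::-1],(600,600),interpolation=2))
E
```

```text
tin 2 (array([ 0.6368, -0.0756, -0.1685]), np.float64(0.855)) rail [-30.6 -75.4] rel -0.019
jar 2 (array([ 0.6603,  0.0669, -0.106 ]), np.float64(0.928)) rail [-28.6  69. ] rel 0.044
cup 2 (array([ 0.5925,  0.0082, -0.1056]), np.float64(0.933)) rail [-86.9   0.8] rel 0.044
```

View pics/s4.png

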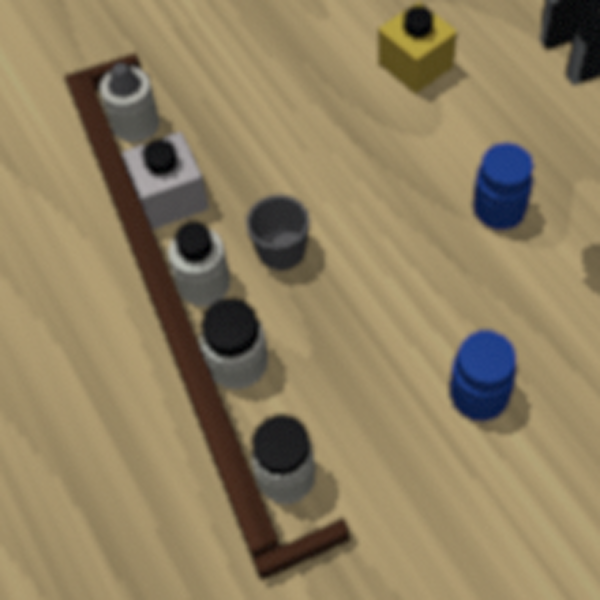

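The tin at crop (165,180) and the jar at (233,340) stand in their gaps against the rail. The bottles, cup and look-alikes haven't moved.

```bash
python3 -c "from plant import ticket; print(ticket.job_done())"
```

```text
the job is handed in; nothing more can be done
None
```

I pushed the jar and the tin back into their gaps until each touched the rail, the tin's side within about 0.03 rad of it; the bottles and cup look unmoved, and I handed the job in at about 15 s (no verdict was shown).

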